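Catch the falling lid of the torque-wrench case and let it down

ROBOT

A 7-joint arm with a two-finger parallel gripper is mounted at the origin on the work surface. World frame = base frame: x ahead of the robot, y to its left, z up, the work surface at z = 0. Lengths are in m, angles in rad, forces in N, time in s.
With the tool pointing down it reaches from about 0.4 to 0.9 m from the base axis. Payload 5.5 kg.
Tool frame: the origin (TCP) lies between the finger pads; the fingertips stand 22 mm ahead of it and the grasp point (between the pads) lies 3 mm ahead of it; z points along the fingers, y is the direction in which the jaws open and shut (so a half turn about z gives the same grasp; the last joint's range is limited). The gripper opens to 85 mm and grips with 20 to 120 N. Pads are 22 mm wide; open, the fingers measure 114 mm over their backs; the gripper's body (76 mm by 85 mm) begins 54 mm behind the grasp point. The pads swing forward as they close: fully open they stand 13 mm farther back than shut.
Start: joints at [1.602, 0.501, -0.427, 1.55, 0.221, 1.138, -0.21], TCP at [0.149, -0.633, 0.227] pointing down, gripper open.
Joint ranges: [-2.88, 2.88], [-0.31, 2.03], [-1.54, 1.56], [0.2, 2.42], [-1.41, 4.55], [0.19, 2.02], [-2.57, 2.57]. Speed limits (rad/s): [2.57, 2.57, 3.14, 3.14, 3.14, 3.14, 3.14].

INTERFACE

Orientations are given as a unit quaternion [w, x, y, z].
In Python, from cell import bot gives the robot as it stands.
- The arm moves only by the shell command python3 -m crank 'ROWS' [OPENING] [FORCE]. ROWS is JSON, a list of rows, each an object with "slide": the shift along the tool's x, y, z in cm, a list of three; "roll": the turn about the tool's z in rad. In form: [{"slide": [x, y, z], "roll": roll}, ...]. A call has 1 to 5 rows; each row is the pose to reach, as a shift and turn from the pose measured when the call began, along the tool's axes at that moment; what a row does not reach only later rows make up. A row lasts 1/12 s, in which the tool goes at most 41.7 mm and 7.16 degrees, less where a joint would pass 70% of its speed; a pose out of reach is approached as far as the arm can. A call with a gripper value outside its range is refused whole. OPENING is the closure, from 0 (fully open) to 1 (shut), set as the call begins (- or left out, the last holds). The fingers move at their own pace and stop on an object; FORCE is the grip in N (left out, the last holds). Time passes only in rows, so rows that repeat a pose let the fingers close. It gives the time, the measured TCP pose, the force and the opening at its end, in the units of the state.
- bot.observe(): the state, without advancing time (a new reading comes with each control period).
- bot.camera(name): name is "side" or "top"; returns a dict with "img" (384x512x3 uint8, blue, green, red), "mtx" (3x3 intrinsics, pixels), "pose" (4x4, takes a point from camera to world coordinates). Camera axes: x right, y down, z forward; pixel columns grow to the right and rows downward; lengths in m; the calibration is good to about 2 mm. A picture is of the moment at which its call begins. There is no depth.
- bot.hand_in(): hands the job in, once; it reports no verdict.
Trained networks look in a picture, given as the dict that the camera call returned (one of the last four; its "shot" number tells which), for a name from the list of things; names that differ only in an ending like _2 or _b are one class to them, and where a whole thing is asked for, a point or a joint stands for the part that bears it (a point fixed in the world has none). Each returns a list of dicts, best first, with "confidence" (0 to 1); they miss things now and then, are a little off and sometimes report something else, mostly with a low value. They report only what shows in the picture. A call takes as long as a camera call.
- bot.recognise(name, picture): "box" ([left, top, right, bottom] in pixels, round what is visible of it).
The state is a dict: "time": time; "joint_pos": joint angles; "qvel": joint speeds; "tau": joint torques, N m; "tool_pos": TCP position; "eef_rot": TCP orientation; "force": force on the tool from outside, world axes, zero at the start; "moment": the same for the moment, N m; "finger_gap": opening from 0.0 (shut) to 1.0 (fully open).
Only numpy, scipy, OpenCV 4.12 (cv2) and the standard library are available. Lean on these libraries where they do the work, as an engineer would, in place of code of your own. Each camera call takes 0.05 s, during which the arm holds its last target. There are 200 camera calls.

TASK

Close the open case gently: from behind, nudge its leaning lid forward past upright, then get a finger under the yellow lip, stop the falling lid on the finger well before it lands, and lower it slowly until it is fully shut, because a bang spoils the torque wrench inside. Only let the lid rest on the outside of your fingers (do not pinch or strike it), leave everything else on the bench where it is, and finish clear of the case.

Things in the scene. Friction and masses are not known exactly. Their poses are not given: they have to be found in the camera images.
- case: blue open-topped case screwed to the bench, 140 mm deep (its x), 200 wide (its y), 80 high. Origin: centre of its underside, on the bench. +x points from its front to the hinge side, z up; the front (-x) faces the robot's right (world -y) within 23 degrees. Steel ears 4 mm high stick out 20 mm at both ends
- lid (a joint): angle of the blue lid: plate 8 mm thick, 140 deep, 200 wide, about 0.29 kg, hinged on the far top edge. 0 = shut, 1.571 = upright, 1.70 = leaning back on its stop, away from the case's front (start). Once past upright it falls: damped, slow at first (3 s from 1.42 to 0.8 rad, 1 s more to shut), yet it bangs. A bang is over 0.4 rad/s in the last 0.25 rad; the last 5 mm at the lip may drop. It stays at no angle by itself
- lid_hinge (a point): middle of the hinge axis: 70 mm to +x of the case's origin and 80.5 mm above the bench; axes as the case's
- lid_lip (a point): middle of the outer edge of the yellow lip, on the lid's underside (facing the front side while open), 170 mm from the hinge axis. The lip, 110 mm wide, 8 thick, continues the lid plate and juts 30 mm beyond the case's front when shut, so a finger under it can follow the lid all the way down outside the case. Axes turn with the lid
- lube: black oil bottle with red cap, 48 mm across, 150 high, standing near an end of the case; origin at the centre of its underside. Not to be moved
- grease: white jar with green lid, 64 mm across, 75 high, near the other end of the case; origin at the centre of its underside. Not to be moved
- mug: white mug, 76 mm across, 90 high; origin at the centre of its underside. Not to be moved
- screwdriver: red-handled screwdriver lying on the bench in front of one end of the case, along its own x; origin under its middle. Not to be moved
- wrench: steel wrench lying on the bench in front of the other end of the case, along its own x; origin under its middle. Not to be moved
- sprocket: flat steel sprocket ring, 90 mm across, 12 high, lying on the bench; origin at the centre of its underside. Not to be moved
- pedal: black bicycle pedal with axle stub, 90 x 95 x 24 mm, lying on the bench on the hinge side of the case; origin under its middle. Not to be moved

How it is judged:
On the way, in this order (a step that is already met when the one before it is completed fails the run):
1. the lid is pushed forward past upright (below 1.5 rad) (value of joint lid below 1.5 rad), for 0.05 s.
2. the lid is caught on the fingers well before it lands (above 0.2 rad): stopped below 1.4 rad, or let down slowly below 0.9 rad (value of joint lid above 0.2 rad and contact force between the fingers and lid above 0.2 N and ((value of joint lid below 1.4 rad and velocity of joint lid above -0.08 rad/s) or (value of joint lid below 0.9 rad and velocity of joint lid above -0.3 rad/s))), for 0.2 s.
At the end, for the whole second after the job is handed in: The lid is fully shut (within 0.015 rad, 2.5 mm at the lip) and at rest, and nothing else has moved more than 20 mm (value of joint lid below 0.015 rad and velocity of joint lid between -0.05 and 0.05 rad/s and not (distance of any of lube, grease, mug, screwdriver, wrench, sprocket, pedal from where it was at the start of the episode above 0.02 m)); the robot touches nothing.
It fails at once if the lid bangs: faster than 0.4 rad/s in its last 0.25 rad (the last 7 mm at the lip excepted) (value of joint lid between 0.04 and 0.25 rad and velocity of joint lid below -0.4 rad/s).
It fails at once if the lid is pinched or struck (more than 25 N from the fingers) (contact force between the fingers and lid above 25 N).
It fails at once if a bystander is moved more than 20 mm (distance of any of lube, grease, mug, screwdriver, wrench, sprocket, pedal from where it was at the start of the episode above 0.02 m).
It also fails if it takes over 58 s, if anything falls off the work surface, if the arm or the gripper's body presses on something with over 40 N, if the wrist force passes 120 N, or if a joint passes its speed limit or range.

## Working session

There is one attempt and no reset: what is moved stays moved. The work goes in short steps, Python scripts to look and compute and a shell command to move; the robot and the scene stay as the last step left them, time stands still between calls to the robot, and variables do not carry over. Pictures are saved under pics/ and viewed, about 8 in all and at most 12, crops included, and the job is handed in when it is done.

```bash
mkdir -p pics; ls; cat > h.py <<'E'
from cell import bot
import cv2, numpy as np
names="case lid lid_hinge lid_lip lube grease mug screwdriver wrench sprocket pedal".split()
def ray(c,u,v):
    M=np.array(c["mtx"]);P=np.array(c["pose"]);d=P[:3,:3]@np.linalg.solve(M,[u,v,1]);return P[:3,3],d
def atz(c,u,v,z):
    o,d=ray(c,u,v);return o+d*(z-o[2])/d[2]
def proj(c,p):
    P=np.array(c["pose"]);q=np.array(c["mtx"])@(P[:3,:3].T@(np.array(p)-P[:3,3]));return q[:2]/q[2]
E
python3 - <<'E'
from h import *
s=bot.observe();print({k:np.round(v,3) for k,v in s.items()})
for n in("top","side"):
    c=bot.camera(n);cv2.imwrite(f"pics/{n}0.png",c["img"]);print(n,np.round(c["mtx"],1).tolist(),np.round(c["pose"],3).tolist())
    for m in names:
        for r in bot.recognise(m,c)[:2]:
            if r["confidence"]>.3: print(m,np.round(r["box"],0),round(r["confidence"],2))
E
```

```text
pics
{'time': np.float64(0.0), 'joint_pos': array([ 1.602,  0.502, -0.427,  1.551,  0.221,  1.138, -0.21 ]), 'qvel': array([-0.002,  0.   , -0.   , -0.   ,  0.   , -0.002, -0.   ]), 'tau': array([ 0.0000e+00, -5.6954e+01, -5.8160e+00, -2.8094e+01,  1.1000e-02,
        1.2000e-02, -0.0000e+00]), 'tool_pos': array([ 0.149, -0.632,  0.226]), 'eef_rot': array([-0.001,  0.993,  0.116, -0.   ]), 'force': array([0.495, 0.168, 0.146]), 'moment': array([-0.02 , -0.011, -0.017]), 'finger_gap': np.float64(0.999)}
top [[386.4, 0.0, 257.3], [0.0, 386.4, 194.1], [0.0, 0.0, 1.0]] [[0.022, -0.982, 0.187, 0.365], [-1.0, -0.021, 0.009, 0.002], [-0.005, -0.187, -0.982, 1.14], [0.0, 0.0, 0.0, 1.0]]
case [172. 120. 263. 229.] 0.57
lid [168. 124. 219. 205.] 0.78
lid_hinge [170. 125. 261. 227.] 0.62
lid_lip [169. 123. 221. 206.] 0.68
lube [239. 112. 256. 142.] 0.77
grease [198. 233. 220. 260.] 0.7
grease [169. 121. 220. 203.] 0.35
mug [403. 172. 448. 206.] 0.73
screwdriver [258. 250. 294. 262.] 0.68
wrench [270. 148. 321. 188.] 0.77
sprocket [ 81. 166. 114. 197.] 0.96
sprocket [173. 123. 222. 204.] 0.31
pedal [156. 154. 184. 184.] 0.92
side [[364.6, 0.0, 253.8], [0.0, 364.6, 194.2], [0.0, 0.0, 1.0]] [[-0.801, -0.319, 0.506, -0.089], [-0.598, 0.435, -0.673, 0.892], [-0.006, -0.842, -0.54, 0.794], [0.0, 0.0, 0.0, 1.0]]
case [195. 163. 267. 248.] 0.77
lid [193. 163. 227. 229.] 0.8
lid_hinge [192. 160. 264. 248.] 0.87
lid_lip [193. 163. 228. 228.] 0.64
grease [256. 223. 276. 257.] 0.81
grease [195. 163. 269. 246.] 0.71
mug [302. 144. 323. 165.] 0.6
screwdriver [289. 214. 313. 228.] 0.73
wrench [247. 189. 274. 194.] 0.44
sprocket [171. 229. 201. 250.] 0.31
pedal [172. 228. 201. 252.] 0.66
```

```bash
python3 - <<'E'
import cv2
a=cv2.imread("pics/top0.png")[90:290,130:350];b=cv2.imread("pics/side0.png")[130:290,140:360]
cv2.imwrite("pics/a.png",cv2.resize(a,None,fx=3.6,fy=3,interpolation=2)[:, :] if 0 else cv2.resize(a,(660,600),interpolation=2))
cv2.imwrite("pics/b.png",cv2.resize(b,(770,560),interpolation=2))
E
```

```text
(no output)
```

View pics/a.png

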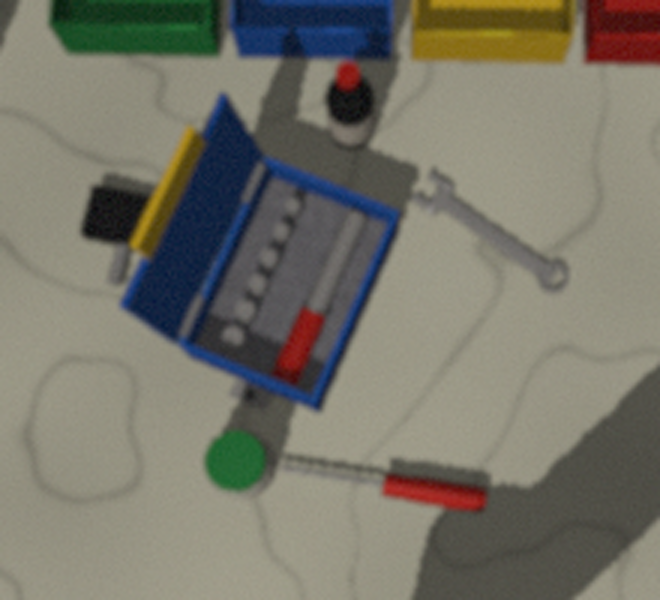

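View pics/b.png

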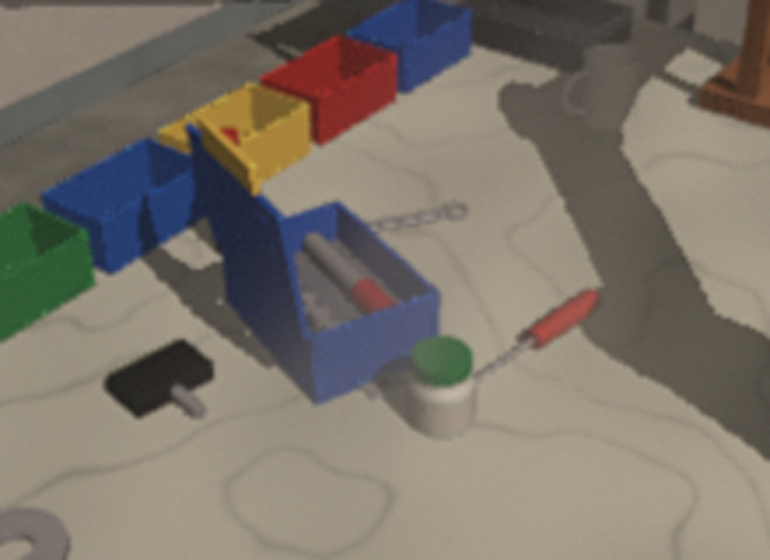

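The top crop shows the open case with its front facing right. Rim corners in full-image pixels are about front (236,225) and (262.7,160), hinge side (192.7,205) and (218.3,142.7). The leaning lid's yellow lip is on the left, with the lube bottle above and the jar below. The side view agrees with this, and the middle of the front is free.

```bash
cat > fit.py <<'E'
from h import *
from scipy.optimize import least_squares
import json
c=bot.camera("top")
loc=np.array([[-.07,-.1,.08],[-.07,.1,.08],[.07,-.1,.08],[.07,.1,.08]])
px=np.array([[236,225],[262.7,160],[192.7,205],[218.3,142.7]])
for l,p in zip(loc,px): print(l,np.round(atz(c,*p,.08),3))
def w(p,l):
    R=np.array([[np.cos(p[2]),-np.sin(p[2])],[np.sin(p[2]),np.cos(p[2])]]);return np.r_[R@l[:2]+p[:2],l[2]]
best=None
for perm in ([0,1,2,3],[1,0,3,2]):
    f=lambda p:np.concatenate([proj(c,w(p,loc[i]))-px[k] for k,i in enumerate(perm)])
    r=least_squares(f,[.4,.1,1.18])
    print(r.x,r.cost,np.round(r.fun,1))
    if best is None or r.cost<best.cost: best=r
json.dump(list(best.x),open("case.json","w"))
p=best.x
s=bot.camera("side")
for l in ([.07,0,.0805],[.07+.17*np.cos(1.7-np.pi)*-1*-1,0,0]): pass
for th in(1.7,):
  for y in(-.055,.055):
    l=w(p,[.07-.17*np.cos(th),y,.0805+.17*np.sin(th)]);print("lip",y,l.round(3),proj(c,l).round(1),proj(s,l).round(1))
for y in(-.1,.1): print("sidefront",proj(s,w(p,[-.07,y,.08])).round(1))
for n,z in(("lube",.15),("grease",.075),("pedal",.024),("screwdriver",.01),("wrench",.005),("mug",.09)):
    b=bot.recognise(n,c)[0]["box"];print(n,[atz(c,*q,z).round(3)[:2].tolist() for q in((b[0],b[1]),(b[2],b[3]))])
E
python3 fit.py
```

```text
[-0.07 -0.1   0.08] [0.479 0.068 0.08 ]
[-0.07  0.1   0.08] [ 0.666 -0.002  0.08 ]
[ 0.07 -0.1   0.08] [0.533 0.191 0.08 ]
[0.07 0.1  0.08] [0.715 0.127 0.08 ]
[0.60024086 0.09667254 4.35151876] 4707.747573093003 [-45.8 -19.7 -44.4 -18.5  44.   19.1  45.3  16.3]
[0.59831815 0.09596383 1.21032049] 4.511276277811569 [ 0.9 -0.2  1.1 -0.3 -2.3  1.   0.2 -0.6]
lip -0.055 [0.682 0.163 0.249] [195.7 133.1] [198.5 161.8]
lip 0.055 [0.579 0.201 0.249] [177.2 174.1] [214.2 176. ]
sidefront [236.5 186.2]
sidefront [266.4 212.1]
lube [[0.786, 0.059], [0.695, 0.018]]
grease [[0.454, 0.165], [0.384, 0.107]]
pedal [[0.688, 0.321], [0.603, 0.231]]
screwdriver [[0.426, 0.108], [0.376, -0.087]]
wrench [[0.726, -0.024], [0.599, -0.183]]
mug [[0.633, -0.39], [0.54, -0.52]]
```

```bash
cat > go.py <<'E'
# usage: go.py a b z : target in case frame (m, along u from case centre, along v, height) -> tool slide in cm, roll
import sys,json
from h import *
from scipy.spatial.transform import Rotation as Ro
p=json.load(open("case.json"));u=np.array([np.cos(p[2]),np.sin(p[2])]);v=np.array([-u[1],u[0]])
def state():
    s=bot.observe();q=s["eef_rot"];R=Ro.from_quat(q,scalar_first=True).as_matrix()
    d=s["tool_pos"][:2]-p[:2];return s,R,d@u,d@v
if __name__=="__main__":
    s,R,a,b=state()
    f=s["force"];print("t",round(float(s["time"]),2),"case-frame a,b,z(mm)",np.round(1e3*np.array([a,b,s["tool_pos"][2]]),1),"F u,v,z",np.round([f[:2]@u,f[:2]@v,f[2]],2),"gap",round(float(s["finger_gap"]),2))
    ty=R[:2,1];rr=-(np.arctan2(-u[1],-u[0])-np.arctan2(ty[1],ty[0]));print("roll",round((rr+np.pi)%(2*np.pi)-np.pi,3),"Rz",R[:,2].round(3))
    for i in range(1,len(sys.argv),3):
        t=[float(x) for x in sys.argv[i:i+3]];w=np.r_[p[:2]+t[0]*u+t[1]*v,t[2]];print("slide cm",np.round(100*R.T@(w-s["tool_pos"]),2))
E
python3 -m crank '[{"slide":[0,0,-4],"roll":0.12},{"slide":[0,0,-8],"roll":0.24},{"slide":[0,0,-11],"roll":0.36},{"slide":[0,0,-11],"roll":0.48},{"slide":[0,0,-11],"roll":0.59}]' 1 20
python3 go.py .17 0 .34
```

```text
time: 2.02
tool_pos: [0.15, -0.634, 0.3408]
eef_rot: [0.003, 0.983, -0.181, 0.001]
force: [-0.1, -0.3, -1.1]
finger_gap: 0.298
t 2.02 case-frame a,b,z(mm) [-841.2  162.   340.8] F u,v,z [-0.32  0.01 -1.12] gap 0.3
roll -0.004 Rz [ 0.001 -0.006 -1.   ]
slide cm [  15.84 -101.17   -0.36]
```

```bash
python3 -m crank '[{"slide":[3,-20,0],"roll":0},{"slide":[3,-20,0],"roll":0},{"slide":[3,-20,0],"roll":0},{"slide":[3,-20,0],"roll":0},{"slide":[3,-20,0],"roll":0}]' >/dev/null
python3 -m crank '[{"slide":[3,-20,0],"roll":0},{"slide":[3,-20,0],"roll":0},{"slide":[3,-20,0],"roll":0},{"slide":[3,-20,0],"roll":0},{"slide":[3,-20,0],"roll":0}]' >/dev/null
python3 go.py .17 0 .34
```

```text
t 2.85 case-frame a,b,z(mm) [-435.6  100.5  339.6] F u,v,z [-0.44 -0.49  1.36] gap -0.0
roll -0.001 Rz [ 0.002 -0.007 -1.   ]
slide cm [  9.98 -60.56  -0.33]
```

```bash
python3 -m crank '[{"slide":[3.3,-20,0],"roll":0},{"slide":[3.3,-20,0],"roll":0},{"slide":[3.3,-20,0],"roll":0},{"slide":[3.3,-20,0],"roll":0},{"slide":[3.3,-20,0],"roll":0}]' >/dev/null
python3 -m crank '[{"slide":[3.3,-20,0],"roll":0},{"slide":[3.3,-20,0],"roll":0},{"slide":[3.3,-20,0],"roll":0},{"slide":[3.3,-20,0],"roll":0},{"slide":[3.3,-20,0],"roll":0}]' >/dev/null
python3 -m crank '[{"slide":[3.3,-20,0],"roll":0},{"slide":[3.3,-20,0],"roll":0},{"slide":[3.3,-20,0],"roll":0},{"slide":[3.3,-20,0],"roll":0},{"slide":[3.3,-20,0],"roll":0}]' >/dev/null
python3 go.py .17 0 .34 .17 0 .25; python3 - <<'E'
from h import *
c=bot.camera("top");a=c["img"][60:260,120:320];s=bot.camera("side")["img"][110:260,150:350]
cv2.imwrite("pics/c.png",np.hstack([cv2.resize(a,(400,400),interpolation=2),cv2.resize(s,(400,400),interpolation=2)]))
E
```

```text
t 4.1 case-frame a,b,z(mm) [171.4   1.  336.4] F u,v,z [-0.03 -1.48 -0.31] gap 0.0
roll -0.0 Rz [ 0.003 -0.008 -1.   ]
slide cm [ 0.1   0.14 -0.36]
slide cm [0.05 0.09 8.64]
```

View pics/c.png

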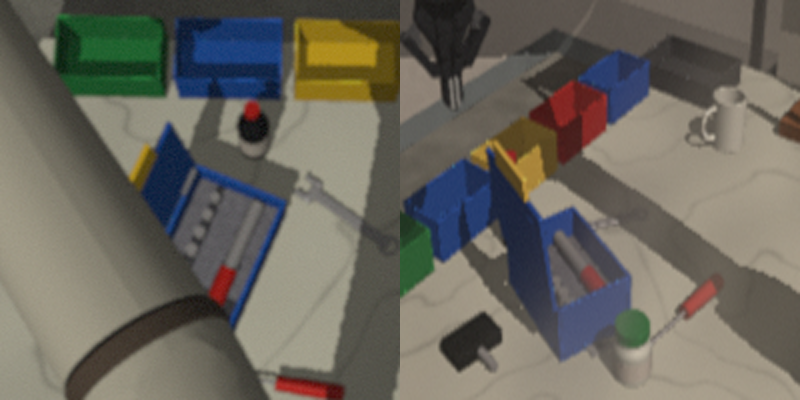

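The arm is behind the lid and touches nothing. I'll lower and approach.

```bash
python3 -m crank '[{"slide":[0,0,4],"roll":0},{"slide":[0,0,8],"roll":0},{"slide":[0,0.5,8.8],"roll":0},{"slide":[0,2,8.8],"roll":0},{"slide":[0,3,8.8],"roll":0}]' >/dev/null
python3 go.py .12 0 .248
python3 -m crank '[{"slide":[0,0.5,0],"roll":0},{"slide":[0,1,0],"roll":0},{"slide":[0,1.5,0],"roll":0},{"slide":[0,2,0],"roll":0},{"slide":[0,2.5,0],"roll":0}]' >/dev/null
python3 go.py .08 0 .248
```

```text
t 4.62 case-frame a,b,z(mm) [146.6   5.9 247.2] F u,v,z [ 0.17 -0.87  1.61] gap -0.0
roll 0.011 Rz [ 0.    -0.006 -1.   ]
slide cm [ 0.56  2.66 -0.06]
t 5.03 case-frame a,b,z(mm) [121.4   5.5 248.2] F u,v,z [ 0.86 -0.75  0.44] gap 0.0
roll 0.011 Rz [ 0.001 -0.005 -1.   ]
slide cm [0.5  4.15 0.04]
```

```bash
python3 -m crank '[{"slide":[0,0.4,0],"roll":0},{"slide":[0,0.8,0],"roll":0},{"slide":[0,1.2,0],"roll":0},{"slide":[0,1.6,0],"roll":0},{"slide":[0,2,0],"roll":0}]' >/dev/null
python3 go.py
python3 -m crank '[{"slide":[0,0.4,0],"roll":0},{"slide":[0,0.8,0],"roll":0},{"slide":[0,1.2,0],"roll":0},{"slide":[0,1.6,0],"roll":0},{"slide":[0,2,0],"roll":0}]' >/dev/null
python3 go.py 
cat > look.py <<'E'
from h import *
import sys,json
from go import p,u,v
n=sys.argv[1];c=bot.camera("side");a=c["img"].copy()
for th in map(float,sys.argv[2:]):
    q=[]
    for b in(-.055,.055):
        x=p[:2]+(.07-.17*np.cos(th))*u+b*v;q.append(proj(c,np.r_[x,.0805+.17*np.sin(th)]))
    print(th,np.round(q,1).tolist())
cv2.imwrite(f"pics/{n}.png",cv2.resize(a[120:270,170:320],(600,600),interpolation=2))
E
python3 look.py d 1.7 1.5 1.3 1.1
```

```text
t 5.45 case-frame a,b,z(mm) [101.2   5.3 248.2] F u,v,z [ 1.02  0.46 -0.24] gap -0.0
roll 0.011 Rz [ 0.001 -0.005 -1.   ]
t 5.87 case-frame a,b,z(mm) [ 80.8   5.1 248.3] F u,v,z [0.06 0.35 0.46] gap -0.0
roll 0.011 Rz [ 0.001 -0.005 -1.   ]
1.7 [[198.5, 161.8], [214.2, 176.0]]
1.5 [[207.9, 158.9], [224.1, 172.7]]
1.3 [[217.1, 157.9], [233.7, 171.4]]
1.1 [[225.7, 158.8], [242.5, 172.2]]
```

View pics/d.png

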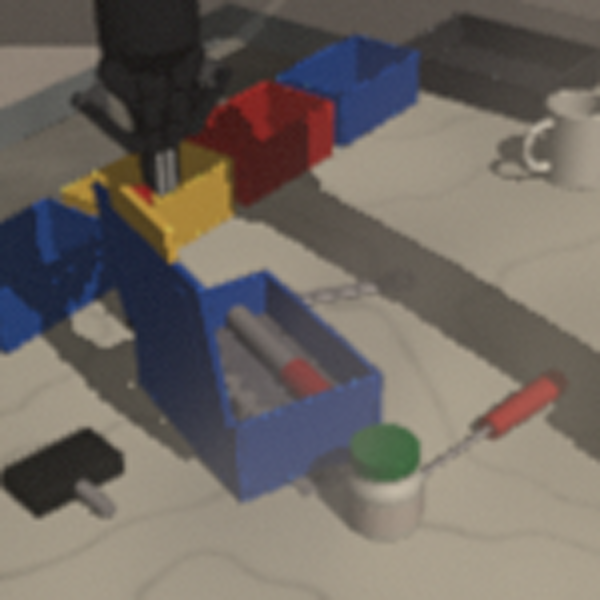

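```bash
python3 - <<'E'
from h import *
from go import *
c=bot.camera("side");s=bot.observe();t=s["tool_pos"]
for d in(0,.022,.03,.04):print(d,proj(c,t+[0,0,-d]).round(1))
P=np.array(c["pose"]);
def W(a,b,z):return np.r_[p[:2]+a*u+b*v,z]
def px(*q):return (4*(proj(c,W(*q))-[170,120])).round(0)
print("hinge",px(.07,-.1,.08),px(.07,.1,.08),"front",px(-.07,-.1,.08),px(-.07,.1,.08),"basejar",px(.07,.1,0),px(-.07,.1,0))
for th in(1.7,1.5):
  print(th,[px(.07-r*np.cos(th)+.008,b,.08+r*np.sin(th)) for r,b in((.14,-.1),(.14,.1),(.17,-.055),(.17,.055),(.14,.055))])
a=c["img"][145:195,180:240];cv2.imwrite("pics/e.png",cv2.resize(a,(720,600),interpolation=2))
E
```

```text
0 [210.2 168.5]
0.022 [210.6 174.7]
0.03 [210.8 176.9]
0.04 [211.  179.6]
hinge [131. 309.] [241. 424.] front [266. 265.] [386. 368.] basejar [245. 500.] [385. 443.]
1.7 [array([ 89., 180.]), array([203., 286.]), array([105., 170.]), array([167., 228.]), array([175., 260.])]
1.5 [array([120., 170.]), array([236., 275.]), array([143., 159.]), array([207., 214.]), array([207., 249.])]
```

View pics/e.png

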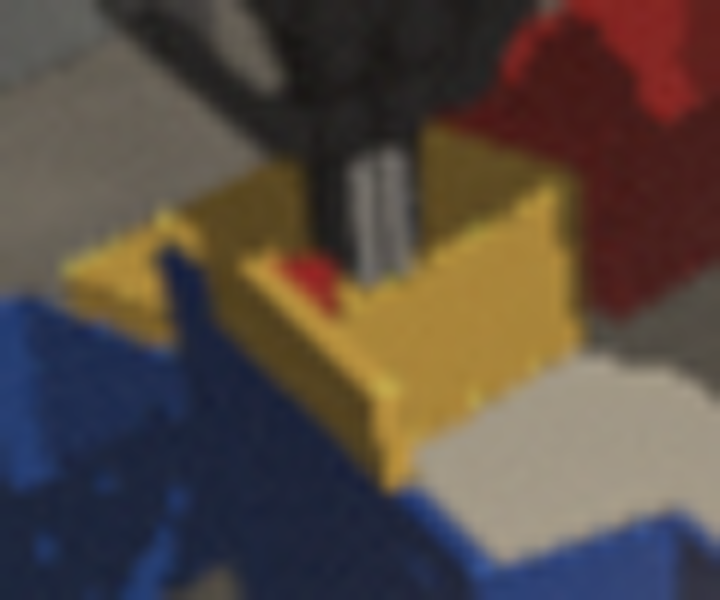

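The lid hasn't moved. It is still at about 1.7 rad, with its lip at (201,167)–(213,177). The visible finger tip is at (212,168), higher than predicted, so it passed over the top. I'll back off, go 35 mm lower and retry.

```bash
python3 -m crank '[{"slide":[0.3,-3,0],"roll":0},{"slide":[0.3,-5.6,0],"roll":0},{"slide":[0.3,-5.6,0.5],"roll":0},{"slide":[0.3,-5.6,3.5],"roll":0},{"slide":[0.3,-5.6,3.5],"roll":0}]' >/dev/null
python3 go.py; python3 - <<'E'
from h import *
from go import *
c=bot.camera("side");t=bot.observe()["tool_pos"]
print([proj(c,t+[0,0,-d]).round(1) for d in(0,.022)])
a=c["img"][145:195,180:240];cv2.imwrite("pics/f.png",cv2.resize(a,(720,600),interpolation=2))
E
```

```text
t 6.38 case-frame a,b,z(mm) [134.6   4.7 208. ] F u,v,z [-1.17  0.73 -2.06] gap -0.0
roll 0.012 Rz [-0.006 -0.008 -1.   ]
[array([195.4, 183.9]), array([196. , 189.9])]
```

View pics/f.png

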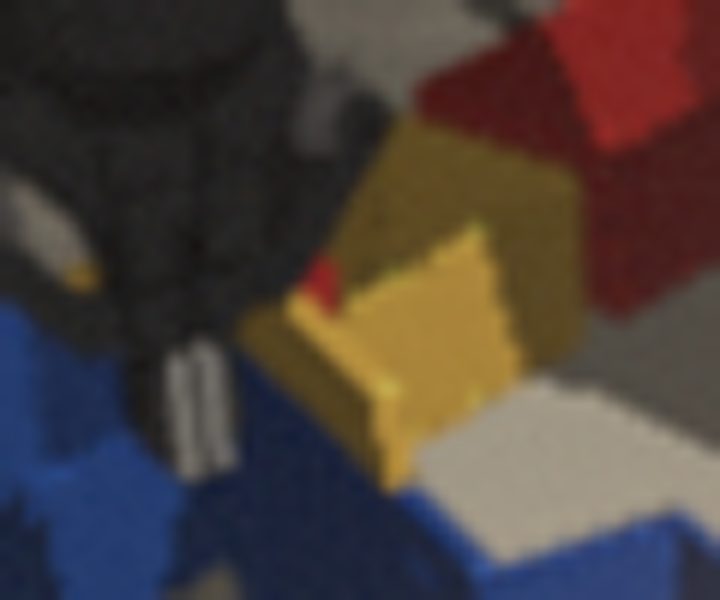

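The tip shows at (196.7,184.6), where the TCP projects, so I treat the real tip as being at TCP height. Contact will now be about 125 mm up the lid. I'll push and track the lid's edge numerically.

```bash
cat > trk.py <<'E'
from h import *
from go import *
def lid_angle():
    # compare blue/yellow lid silhouette on the jar end with predicted corner via blue mask edge on bench
    c=bot.camera("side");h=cv2.cvtColor(c["img"],cv2.COLOR_BGR2HSV).astype(int)
    blue=(h[...,0]>100)&(h[...,0]<130)&(h[...,1]>110)
    # jar end edge of lid (b=.1): for each theta score sampled points: inside (b=.094) blue, outside (b=.112) not blue
    best=[]
    for th in np.arange(.05,1.76,.02):
        s=0
        for r in np.linspace(.03,.137,25):
            for b,w in((.094,1),(.108,-1)):
                x=p[:2]+(.07-r*np.cos(th)+.004*np.sin(th))*u+b*v
                q=proj(c,np.r_[x,.0805+r*np.sin(th)+.004*np.cos(th)]).round().astype(int);s+=w*blue[q[1],q[0]]
        best.append((s,round(th,2)))
    return sorted(best)[::-1][:4],c
if __name__=="__main__":
    r,c=lid_angle();print([(int(a),float(b)) for a,b in r])
    if len(sys.argv)>1: cv2.imwrite(sys.argv[1],cv2.resize(c["img"][120:270,170:320],(600,600),interpolation=2))
E
sed -i 's/"F u,v,z"/"F"/' go.py
python3 trk.py
python3 -m crank '[{"slide":[0,0.5,0],"roll":0},{"slide":[0,1,0],"roll":0},{"slide":[0,1.5,0],"roll":0},{"slide":[0,2,0],"roll":0},{"slide":[0,2.5,0],"roll":0}]' >/dev/null; python3 go.py;python3 trk.py
python3 -m crank '[{"slide":[0,0.4,0],"roll":0},{"slide":[0,0.8,0],"roll":0},{"slide":[0,1.2,0],"roll":0},{"slide":[0,1.4,0],"roll":0},{"slide":[0,1.4,0],"roll":0}]' >/dev/null; python3 go.py;python3 trk.py
```

```text
[(14, 1.75), (9, 1.73), (8, 1.31), (7, 1.33)]
t 6.9 case-frame a,b,z(mm) [109.5   2.1 213. ] F [ 0.6  -0.92  0.73] gap -0.0
roll 0.01 Rz [-0.    -0.007 -1.   ]
[(14, 1.71), (10, 1.69), (9, 1.67), (8, 1.73)]
t 7.37 case-frame a,b,z(mm) [ 93.2   1.4 212.7] F [-0.09 -0.64 -0.34] gap 0.0
roll 0.008 Rz [-0.001 -0.009 -1.   ]
[(21, 1.61), (19, 1.59), (13, 1.63), (13, 1.57)]
```

```bash
python3 -m crank '[{"slide":[0,0.4,0],"roll":0},{"slide":[0,0.8,0],"roll":0},{"slide":[0,1.2,0],"roll":0},{"slide":[0,1.6,0],"roll":0},{"slide":[0,1.7,0],"roll":0}]' >/dev/null; python3 go.py .076 0 .29 ;python3 trk.py
```

```text
t 7.83 case-frame a,b,z(mm) [ 75.3   1.1 212.7] F [-0.72 -0.13 -0.53] gap 0.0
roll 0.007 Rz [-0.002 -0.009 -1.   ]
slide cm [ 0.13  0.   -7.73]
[(17, 1.51), (14, 1.49), (14, 1.47), (10, 1.45)]
```

```bash
python3 -m crank '[{"slide":[0,0.5,0],"roll":0},{"slide":[0,1.0,0],"roll":0},{"slide":[0,1.2,0],"roll":0},{"slide":[0,0.6,-4],"roll":0},{"slide":[0,0.6,-7.7],"roll":0}]' >/dev/null; python3 go.py -.09 0 .29 ;python3 trk.py
```

```text
t 8.3 case-frame a,b,z(mm) [ 68.8   2.4 288.4] F [ 1.28 -0.52  1.18] gap -0.0
roll 0.007 Rz [-0.007 -0.01  -1.   ]
slide cm [ 0.13 15.88  0.03]
[(20, 1.35), (17, 1.37), (16, 1.39), (16, 1.33)]
```

```bash
python3 -m crank '[{"slide":[0,4,0],"roll":0},{"slide":[0,8,0],"roll":0},{"slide":[0,12,0],"roll":0},{"slide":[0,13.4,1.5],"roll":0},{"slide":[0,13.4,5.5],"roll":0}]' >/dev/null; python3 go.py -.05 0 .21 ;python3 trk.py pics/g.png
```

```text
t 8.77 case-frame a,b,z(mm) [-66.3  -8.  249.8] F [ 0.65 -2.07 -0.93] gap 0.0
roll -0.001 Rz [ 0.02  -0.011 -1.   ]
slide cm [-0.89 -1.65  3.95]
[(23, 1.29), (22, 1.27), (19, 1.25), (18, 1.31)]
```

View pics/g.png

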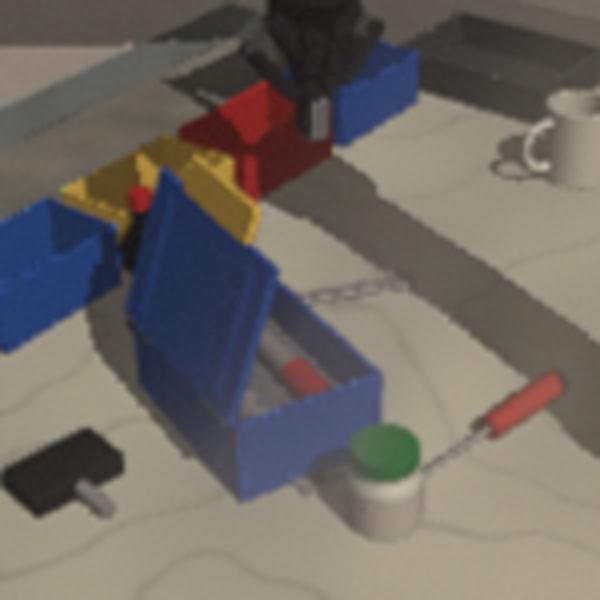

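```bash
python3 -m crank '[{"slide":[-0.4,0,3.5],"roll":0},{"slide":[-0.9,-1,6.4],"roll":0},{"slide":[-0.9,-2,6.4],"roll":0},{"slide":[-0.9,-2.2,6.4],"roll":0},{"slide":[-0.9,-2.2,6.4],"roll":0}]' >/dev/null; python3 go.py -.05 0 .21 ;python3 trk.py
```

```text
t 9.23 case-frame a,b,z(mm) [-42.7   6.5 176.1] F [0.42 0.44 0.  ] gap -0.0
roll 0.005 Rz [ 0.005 -0.007 -1.   ]
slide cm [ 0.67  0.75 -3.38]
[(24, 1.17), (24, 1.15), (23, 1.19), (21, 1.13)]
```

```bash
python3 -m crank '[{"slide":[0,0,-0.9],"roll":0},{"slide":[0,0,-0.9],"roll":0},{"slide":[0,0,-0.9],"roll":0},{"slide":[0,0,-0.9],"roll":0},{"slide":[0,0,-0.9],"roll":0}]' >/dev/null; python3 go.py ;python3 trk.py
python3 -m crank '[{"slide":[0,0,0],"roll":0},{"slide":[0,0,0],"roll":0},{"slide":[0,0,0],"roll":0}]' >/dev/null; python3 go.py ;python3 trk.py pics/i.png
```

```text
t 9.7 case-frame a,b,z(mm) [-43.7   5.7 186. ] F [-0.16  0.06 -0.56] gap 0.0
roll 0.003 Rz [ 0.007 -0.008 -1.   ]
[(23, 0.99), (22, 1.01), (20, 0.97), (16, 1.03)]
t 10.0 case-frame a,b,z(mm) [-44.2   6.  185.4] F [-1.91  0.01  0.04] gap 0.0
roll 0.003 Rz [ 0.006 -0.009 -1.   ]
[(20, 0.93), (16, 0.95), (14, 0.91), (10, 0.97)]
```

View pics/i.png

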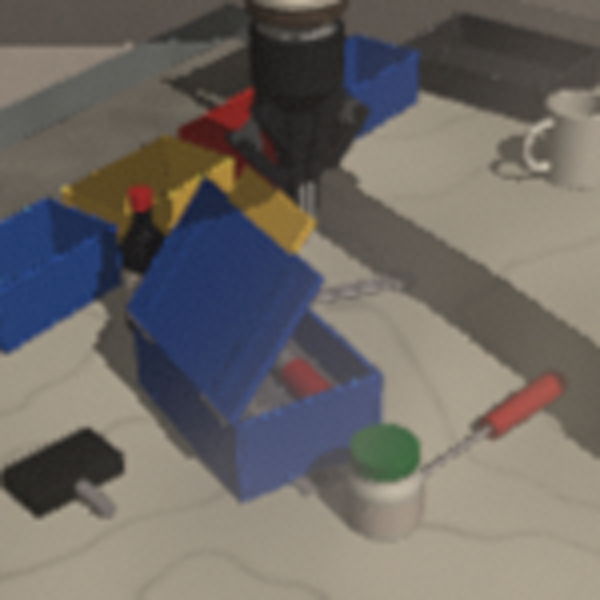

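The finger stands in front of the lip at about crop (308,205), with the lid at about 0.93 rad. I'll hold to confirm the catch.

```bash
python3 -m crank '[{"slide":[0,0,0],"roll":0},{"slide":[0,0,0],"roll":0},{"slide":[0,0,0],"roll":0},{"slide":[0,0,0],"roll":0},{"slide":[0,0,0],"roll":0}]' >/dev/null; python3 go.py -.066 0 .160;python3 trk.py
```

```text
t 10.47 case-frame a,b,z(mm) [-44.2   6.  185.4] F [-0.53 -0.38  0.17] gap -0.0
roll 0.003 Rz [ 0.006 -0.009 -1.   ]
slide cm [0.57 2.17 2.56]
[(20, 0.93), (17, 0.95), (13, 0.91), (11, 0.97)]
```

```bash
python3 -m crank '[{"slide":[0,0.4,0.3],"roll":0},{"slide":[0,0.8,0.6],"roll":0},{"slide":[0,1.2,0.9],"roll":0},{"slide":[0,1.6,1.2],"roll":0},{"slide":[0,1.9,1.5],"roll":0}]' >/dev/null; python3 go.py -.080 .006 .150;python3 trk.py
```

```text
t 10.93 case-frame a,b,z(mm) [-64.3   5.9 170. ] F [-0.79 -0.37 -0.03] gap 0.0
roll 0.002 Rz [ 0.005 -0.009 -1.   ]
slide cm [-0.03  1.56  2.01]
[(15, 1.07), (15, 1.05), (12, 1.09), (10, 1.03)]
```

```bash
python3 -m crank '[{"slide":[0,0,0],"roll":0},{"slide":[0,0,0],"roll":0}]' >/dev/null; python3 go.py -.080 .006 .150;python3 trk.py pics/j.png
```

```text
t 11.15 case-frame a,b,z(mm) [-65.9   6.2 168.9] F [-0.45 -0.65 -0.26] gap 0.0
roll 0.001 Rz [ 0.003 -0.01  -1.   ]
slide cm [0.01 1.39 1.9 ]
[(12, 1.05), (12, 1.03), (11, 1.07), (11, 1.01)]
```

View pics/j.png

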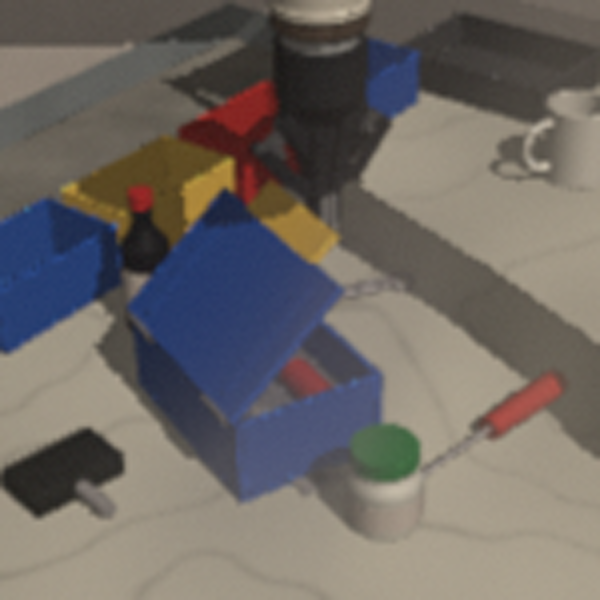

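The finger stands in front of the lip, which ends at crop (338,240), and the lid has come down to about 0.8. The blue tracker is confused by the wall, so I'll track the yellow lip instead.

```bash
cat > lip.py <<'E'
from h import *
from go import *
c=bot.camera("side");im=cv2.resize(c["img"],None,fx=4,fy=4,interpolation=1);h=cv2.cvtColor(im,cv2.COLOR_BGR2HSV)
Y=cv2.inRange(h,(14,110,60),(32,255,255))>0;Y[:, :4*232]=False
res=[]
for th in np.arange(-.02,1.0,.01):
    m=np.zeros(Y.shape,np.uint8);pts=[]
    for r,b,t in [(r,b,t) for r in(.14,.17) for b in(-.055,.055) for t in(0,.008)]:
        x=p[:2]+(.07-r*np.cos(th)+t*np.sin(th))*u+b*v;pts.append(4*proj(c,np.r_[x,.0805+r*np.sin(th)+t*np.cos(th)])+1.5)
    cv2.fillConvexPoly(m,cv2.convexHull(np.array(pts).round().astype(np.int32)),1);m=m>0;m[:, :4*232]=False
    res.append((round((m&Y).sum()/(m|Y).sum(),2),round(th,2)))
print("lip th",[(float(a),float(b)) for a,b in sorted(res)[::-1][:3]])
E
python3 lip.py
python3 -m crank '[{"slide":[0,0.3,0.4],"roll":0},{"slide":[0,0.6,0.8],"roll":0},{"slide":[0,0.9,1.2],"roll":0},{"slide":[0,1.2,1.6],"roll":0},{"slide":[0,1.4,1.9],"roll":0}]' >/dev/null; python3 go.py -.094 .006 .129;python3 lip.py
```

```text
lip th [(0.11, 0.82), (0.11, 0.81), (0.11, 0.8)]
t 11.67 case-frame a,b,z(mm) [-80.5   6.1 149.6] F [-2.86  0.34  0.93] gap -0.0
roll 0.001 Rz [ 0.003 -0.01  -1.   ]
slide cm [-0.    1.33  2.07]
lip th [(0.11, 0.57), (0.11, 0.56), (0.1, 0.65)]
```

```bash
sed -i 's/^Y=.*/Y=cv2.inRange(h,(14,140,60),(32,255,255))>0;Y[:, :4*232]=False;Y[:, 4*300:]=False;Y[:4*150]=False;Y[4*240:]=False/' lip.py; python3 lip.py
```

```text
lip th [(0.61, 0.55), (0.6, 0.57), (0.6, 0.56)]
```

```bash
python3 - <<'E'
from h import *
c=bot.camera("side");cv2.imwrite("pics/k.png",cv2.resize(c["img"][155:215,215:285],(700,600),interpolation=2))
from go import *
for th in(.5,.56,.65):print(th,[((proj(c,np.r_[p[:2]+(.07-r*np.cos(th)+.008*np.sin(th))*u+b*v,.0805+r*np.sin(th)+.008*np.cos(th)])-[215,155])*10).round(0).tolist() for r,b in((.17,.055),(.14,.1))])
E
```

```text
0.5 [[455.0, 282.0], [463.0, 403.0]]
0.56 [[441.0, 265.0], [452.0, 389.0]]
0.65 [[417.0, 241.0], [431.0, 370.0]]
```

View pics/k.png

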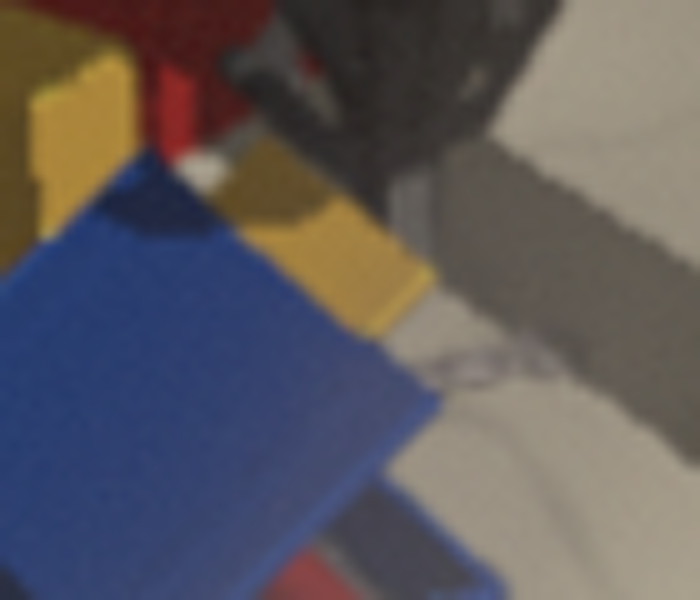

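The lip's near corner is at crop (435,272), which gives about 0.58 rad, and the finger bears on its outer edge with about 3 N. I'll continue in smaller steps with force feedback.

```bash
python3 -m crank '[{"slide":[0,0.2,0.4],"roll":0},{"slide":[0,0.4,0.8],"roll":0},{"slide":[0,0.6,1.2],"roll":0},{"slide":[0,0.8,1.6],"roll":0},{"slide":[0,1.0,1.9],"roll":0}]' >/dev/null; python3 go.py;python3 lip.py
python3 -m crank '[{"slide":[0,0,0],"roll":0}]' >/dev/null; python3 go.py;python3 lip.py
```

```text
t 12.23 case-frame a,b,z(mm) [-91.7   6.4 130.4] F [-2.76  1.02  0.92] gap -0.0
roll 0.0 Rz [ 0.001 -0.011 -1.   ]
lip th [(0.33, 0.41), (0.32, 0.49), (0.32, 0.48)]
t 12.37 case-frame a,b,z(mm) [-92.2   6.5 129.7] F [-2.41 -0.61 -1.15] gap -0.0
roll -0.001 Rz [ 0.001 -0.011 -1.   ]
lip th [(0.31, 0.46), (0.31, 0.44), (0.31, 0.42)]
```

```bash
python3 -m crank '[{"slide":[0,0.12,0.3],"roll":0},{"slide":[0,0.25,0.6],"roll":0},{"slide":[0,0.37,0.9],"roll":0},{"slide":[0,0.5,1.2],"roll":0},{"slide":[0,0.6,1.5],"roll":0}]' >/dev/null; python3 go.py;python3 lip.py
python3 -m crank '[{"slide":[0,0.0,0],"roll":0},{"slide":[0,0.0,0],"roll":0}]' >/dev/null; python3 go.py;python3 lip.py
```

```text
t 12.83 case-frame a,b,z(mm) [-98.7   6.6 114.3] F [-4.44  1.69  1.5 ] gap 0.0
roll -0.001 Rz [ 0.    -0.011 -1.   ]
lip th [(0.16, 0.32), (0.16, 0.31), (0.16, 0.29)]
t 13.05 case-frame a,b,z(mm) [-99.    6.6 113.5] F [-3.23  0.05  1.03] gap 0.0
roll -0.001 Rz [-0.    -0.011 -1.   ]
lip th [(0.15, 0.37), (0.15, 0.35), (0.15, 0.34)]
```

```bash
sed -i 's/(14,140,60)/(14,165,60)/' lip.py; python3 -m crank '[{"slide":[0,0.08,0.2],"roll":0},{"slide":[0,0.16,0.45],"roll":0},{"slide":[0,0.24,0.7],"roll":0},{"slide":[0,0.32,0.95],"roll":0},{"slide":[0,0.40,1.2],"roll":0}]' >/dev/null; python3 go.py;python3 lip.py
python3 -m crank '[{"slide":[0,0.0,0],"roll":0},{"slide":[0,0.0,0],"roll":0}]' >/dev/null; python3 go.py;python3 lip.py
```

```text
t 13.52 case-frame a,b,z(mm) [-103.     6.7  101.3] F [-3.46  1.11 -0.91] gap 0.0
roll -0.001 Rz [-0.    -0.011 -1.   ]
lip th [(0.0, 0.99), (0.0, 0.98), (0.0, 0.97)]
t 13.73 case-frame a,b,z(mm) [-103.2    6.7  100.7] F [-4.13  0.27  0.3 ] gap 0.0
roll -0.001 Rz [-0.001 -0.011 -1.   ]
lip th [(0.0, 0.99), (0.0, 0.98), (0.0, 0.97)]
```

```bash
python3 - <<'E'
from h import *
from go import *
c=bot.camera("side");cv2.imwrite("pics/l.png",cv2.resize(c["img"][165:225,225:295],(700,600),interpolation=2))
hh=cv2.cvtColor(c["img"],cv2.COLOR_BGR2HSV)
for th in(0,.1,.2,.25,.3,.35):
    P=lambda r,b:proj(c,np.r_[p[:2]+(.07-r*np.cos(th)+.008*np.sin(th))*u+b*v,.0805+r*np.sin(th)+.008*np.cos(th)])
    m=P(.155,.03).round().astype(int);print(th,[((P(*q)-[225,165])*10).round(0).tolist() for q in((.17,.055),(.14,.1))],hh[m[1],m[0]])
E
```

```text
0 [[413.0, 361.0], [414.0, 450.0]] [114  57 120]
0.1 [[410.0, 321.0], [411.0, 417.0]] [ 22 128 173]
0.2 [[402.0, 283.0], [405.0, 386.0]] [ 19 133 165]
0.25 [[397.0, 265.0], [400.0, 371.0]] [ 19 133 165]
0.3 [[390.0, 247.0], [394.0, 356.0]] [ 19 134 165]
0.35 [[383.0, 230.0], [388.0, 342.0]] [ 19 134 164]
```

View pics/l.png

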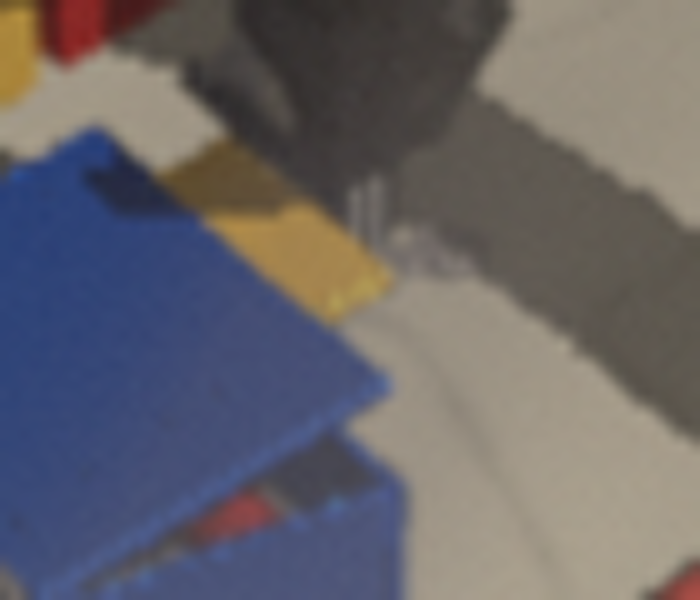

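Lip corner at crop (393,280) and lid corner at (388,380), so about 0.25 rad. This agrees with the contact geometry (0.266). I'll lower slowly from here.

```bash
sed -i 's/(14,165,60)/(14,120,100)/' lip.py;  python3 -m crank '[{"slide":[0,0.03,0.12],"roll":0},{"slide":[0,0.06,0.24],"roll":0},{"slide":[0,0.09,0.36],"roll":0},{"slide":[0,0.12,0.48],"roll":0},{"slide":[0,0.15,0.6],"roll":0}]' >/dev/null; python3 go.py;python3 lip.py
python3 -m crank '[{"slide":[0,0.03,0.12],"roll":0},{"slide":[0,0.06,0.24],"roll":0},{"slide":[0,0.09,0.36],"roll":0},{"slide":[0,0.12,0.48],"roll":0},{"slide":[0,0.15,0.6],"roll":0}]' >/dev/null; python3 go.py;python3 lip.py
```

```text
t 14.25 case-frame a,b,z(mm) [-104.8    6.7   94.8] F [-3.83  1.26  0.24] gap 0.0
roll -0.001 Rz [-0.001 -0.011 -1.   ]
lip th [(0.46, 0.2), (0.45, 0.25), (0.45, 0.24)]
t 14.72 case-frame a,b,z(mm) [-106.2    6.8   88.4] F [-2.91  0.69 -0.55] gap -0.0
roll -0.001 Rz [-0.001 -0.011 -1.   ]
lip th [(0.43, 0.2), (0.43, 0.17), (0.43, 0.16)]
```

```bash
python3 -m crank '[{"slide":[0,0.03,0.18],"roll":0},{"slide":[0,0.06,0.36],"roll":0},{"slide":[0,0.09,0.54],"roll":0},{"slide":[0,0.11,0.72],"roll":0},{"slide":[0,0.13,0.9],"roll":0}]' >/dev/null; python3 go.py;python3 lip.py
```

```text
t 15.18 case-frame a,b,z(mm) [-107.8    6.8   79. ] F [-4.41  1.99 -0.97] gap -0.0
roll -0.001 Rz [-0.001 -0.011 -1.   ]
lip th [(0.41, 0.12), (0.41, 0.11), (0.41, 0.1)]
```

```bash
python3 -m crank '[{"slide":[0,0.01,0.15],"roll":0},{"slide":[0,0.02,0.3],"roll":0},{"slide":[0,0.03,0.45],"roll":0},{"slide":[0,0.04,0.6],"roll":0},{"slide":[0,0.05,0.75],"roll":0}]' >/dev/null; python3 go.py;python3 lip.py
python3 -m crank '[{"slide":[0,0.0,0],"roll":0}]' >/dev/null; python3 go.py;python3 lip.py
```

```text
t 15.65 case-frame a,b,z(mm) [-108.8    6.8   71. ] F [-4.88  0.13 -0.29] gap 0.0
roll -0.002 Rz [-0.001 -0.011 -1.   ]
lip th [(0.39, 0.05), (0.38, 0.11), (0.38, 0.1)]
t 15.78 case-frame a,b,z(mm) [-108.9    6.9   70.6] F [-3.23 -0.33 -0.96] gap 0.0
roll -0.002 Rz [-0.002 -0.011 -1.   ]
lip th [(0.38, 0.05), (0.37, 0.11), (0.37, 0.08)]
```

```bash
python3 -m crank '[{"slide":[0,0,0.15],"roll":0},{"slide":[0,0,0.3],"roll":0},{"slide":[0,0.01,0.45],"roll":0},{"slide":[0,0.01,0.6],"roll":0},{"slide":[0,0.01,0.75],"roll":0}]' >/dev/null; python3 go.py;python3 lip.py
python3 -m crank '[{"slide":[0,0,0.15],"roll":0},{"slide":[0,0,0.3],"roll":0},{"slide":[0,0,0.45],"roll":0},{"slide":[0,0,0.6],"roll":0},{"slide":[0,0,0.75],"roll":0}]' >/dev/null; python3 go.py;python3 lip.py
```

```text
t 16.25 case-frame a,b,z(mm) [-109.5    6.9   62.9] F [-5.75  0.92 -0.61] gap -0.0
roll -0.002 Rz [-0.002 -0.011 -1.   ]
lip th [(0.37, 0.03), (0.37, -0.01), (0.36, 0.07)]
t 16.72 case-frame a,b,z(mm) [-109.9    7.    54.9] F [-6.41  0.8  -0.39] gap 0.0
roll -0.002 Rz [-0.002 -0.011 -1.   ]
lip th [(0.34, -0.01), (0.33, 0.03), (0.33, 0.02)]
```

```bash
python3 -m crank '[{"slide":[0,0,0.1],"roll":0},{"slide":[0,0,0.2],"roll":0},{"slide":[0,0,0.3],"roll":0},{"slide":[0,0,0.4],"roll":0},{"slide":[0,0,0.4],"roll":0}]' >/dev/null; python3 go.py;python3 lip.py
python3 -m crank '[{"slide":[0,0.1,0],"roll":0},{"slide":[0,0.3,0],"roll":0},{"slide":[0,0.8,0],"roll":0},{"slide":[0,2,0],"roll":0},{"slide":[0,5,0],"roll":0}]' >/dev/null; python3 go.py -.16 0 .3;python3 lip.py
```

```text
t 17.18 case-frame a,b,z(mm) [-110.     6.1   51.3] F [-5.19  0.39  2.33] gap 0.0
roll -0.003 Rz [-0.001 -0.012 -1.   ]
lip th [(0.33, -0.01), (0.32, 0.03), (0.32, 0.02)]
t 17.65 case-frame a,b,z(mm) [-155.3    6.    52.5] F [-0.08 -0.71  0.62] gap 0.0
roll 0.004 Rz [ 0.003 -0.008 -1.   ]
slide cm [  0.73   0.64 -24.74]
lip th [(0.63, -0.01), (0.62, 0.0), (0.61, 0.03)]
```

Finger released, lid reads shut. I'll rise clear and check.

```bash
python3 -m crank '[{"slide":[0,2,-2],"roll":0},{"slide":[0,4,-6],"roll":0},{"slide":[0,6,-10],"roll":0},{"slide":[0,8,-14],"roll":0},{"slide":[0,10,-18],"roll":0}]' >/dev/null; python3 -m crank '[{"slide":[0,4,0],"roll":0},{"slide":[0,8,0],"roll":0},{"slide":[0,11,0],"roll":0},{"slide":[0,11,0],"roll":0},{"slide":[0,11,0],"roll":0}]' >/dev/null; python3 go.py;python3 lip.py; python3 - <<'E'
from h import *
c=bot.camera("top");s=bot.camera("side")
for k,n in((c,"top"),(s,"side")):
    for m in names[4:]:
        r=bot.recognise(m,k)
        if r and r[0]["confidence"]>.3: print(n,m,np.round(r[0]["box"]))
cv2.imwrite("pics/z.png",np.hstack([cv2.resize(c["img"][90:290,130:330],(400,400),interpolation=2),cv2.resize(s["img"][120:270,170:320],(400,400),interpolation=2)]))
E
```

```text
t 18.53 case-frame a,b,z(mm) [-373.6    8.5  225.3] F [-0.17  0.58  0.15] gap 0.0
roll -0.012 Rz [-0.003 -0.016 -1.   ]
lip th [(0.58, -0.01), (0.57, 0.03), (0.57, 0.02)]
top lube [240. 110. 258. 142.]
top grease [198. 234. 222. 261.]
top screwdriver [225. 248. 293. 261.]
top wrench [269. 147. 322. 187.]
top sprocket [ 83. 167. 112. 194.]
top pedal [154. 156. 194. 186.]
side lube [196. 168. 210. 198.]
side grease [255. 224. 276. 257.]
side mug [303. 143. 322. 167.]
side screwdriver [273. 212. 314. 238.]
side wrench [126. 276. 162. 301.]
side sprocket [123. 275. 159. 301.]
side pedal [171. 229. 199. 252.]
```

View pics/z.png

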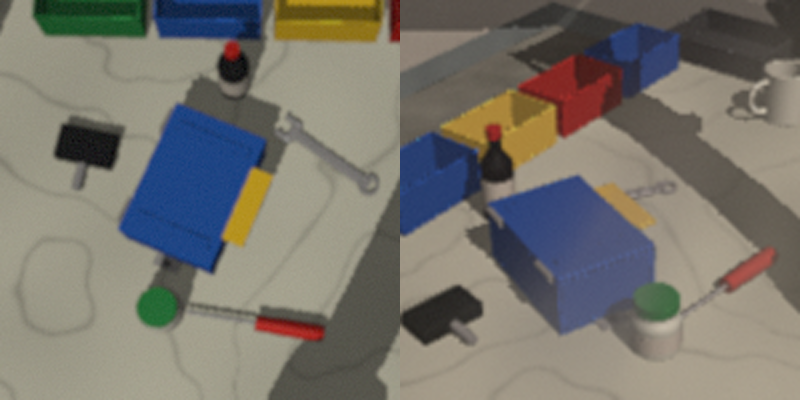

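The picture shows the lid flush and shut, with the lip at side crop (625,205). The bystanders are where they were and the arm is clear.

```bash
python3 -c "
from cell import bot
print(bot.hand_in())"
```

```text
the job is handed in; nothing more can be done
None
```

The case is shut and the job is handed in. I don't have a verdict on it.

**What I did**
- With the gripper closed, I nudged the lid from behind to about 1.4 rad.
- I then went over the top and caught the lid on the outside of the fingers at about 0.93 rad, where it stayed put for about half a second.
- The tool only points down, so the fingers stood upright against the lip's outer edge rather than flat under it.
- I followed the lip down its arc until the lid was shut, with contact readings of at most about 6.5 N. The last 0.25 rad took about 3 s.
- I backed off and rose clear.

**Last checks**
- **Lid:** it reads -0.01 rad, which is shut, and looks flush in both views. That camera estimate is only good to a few hundredths of a radian, so the 0.015 rad limit is not strictly confirmed.
- **Bystanders:** those found in both the start and end pictures sit within a few pixels of where they were. The mug was not reported in the last top picture, but is unmoved in the side one.
- **Robot:** the force is near zero and the hand is about 0.3 m in front of the case.
- **Time:** about 18.5 s of the 58 s allowed.

**What failed or disagreed**
- The first push passed over the lid. In the images the fingertips looked about 20 mm higher than the stated 22 mm offset, so I redid it 35 mm lower.
- My blue-edge lid tracker gave wrong angles below 0.9 rad, so I switched to tracking the yellow lip. Its match scores were low to moderate.
- The recogniser's side-view boxes for the wrench and sprocket at the end landed on almost the same spot, so I ignored them.

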